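Cap the loaded shim carrier and hold it level above the turntable

ROBOT

A 6-joint arm with a two-finger parallel gripper is mounted at the origin on the work surface. World frame = base frame: x ahead of the robot, y to its left, z up, the work surface at z = 0. Lengths are in m, angles in rad, forces in N, time in s.
With the tool pointing down it reaches from about 0.35 to 0.85 m from the base axis. Payload 8.1 kg.
Tool frame: the origin (TCP) lies on the centre line of the jaws, within the pads' length; the fingertips stand robot.tips_ahead ahead of it and the grasp point (between the pads) lies 6 mm ahead of it (robot.tips_ahead is the distance from the TCP to the fingertips, in m); z points along the fingers, y is the line along which they close (so a half turn about z gives the same grasp; the last joint's range is limited). The gripper opens to 93 mm and grips with 3 to 60 N. Pads are 15 mm wide; open, the fingers measure 128 mm over their backs; the gripper's body (75 mm by 188 mm) begins 65 mm behind the grasp point.
Start: joints at [-1.292, 0.13, 1.488, -0, 1.523, -0.085], TCP at [0.214, -0.561, 0.244] pointing down, gripper open.
Joint ranges: [-2.96, 2.96], [-0.89, 2.26], [0.02, 2.5], [-1.34, 4.48], [0, 2.73], [-2.66, 2.66]. Speed limits (rad/s): [2.39, 2.39, 2.79, 3.14, 3.14, 3.14].

INTERFACE

Orientations are given as a rotation vector (axis times angle).
In Python, from plant import robot gives the robot as it stands.
- The arm moves only by the tool apply_moves, never from a script. Its arguments are lists of equal length, an entry for each row: "delta_pos": the shift along the tool's x, y, z in cm, a list of three; "twist": the turn about the tool's z in rad. A call has 1 to 8 rows; each row shifts and turns the commanded pose from where the row before left it, along the tool's axes as they then stand; what a row does not reach is not made up. A row lasts 1/8 s, in which the tool goes at most 62.5 mm and 10.7 degrees, less where a joint would pass 70% of its speed; a pose out of reach is approached as far as the arm can. A call with a gripper value outside its range is refused whole. "gripper" is the finger opening in cm, from 0 to 9.3, set as the call begins (left out, the last holds). The fingers move at their own pace and stop on an object; "squeeze" is the grip in N (left out, the last holds). Time passes only in rows, so rows that do not move let the fingers close. It gives the time, the measured TCP pose, the force, the opening and the grip force at its end, in the units of the state.
- robot.read_state(): the state, without advancing time (a new reading comes with each control period).
- robot.read_camera(name): name is "scene" or "top" or "wrist"; returns a dict with "frame" (384x512x3 uint8, red, green, blue), "vertical_fov" (degrees; the focal length in pixels is half the picture's height over the tangent of half this angle, whatever the lens; pixels are square), "cx", "cy" (the principal point, pixels), "k1" (the pictures are not rectified: a ray, as slopes to the right and down, at radius r is drawn at 1 + k1 r^2 times it, then the intrinsics apply), "R" (3x3) and "t" (3): a world point X has camera coordinates R X + t. Camera axes: x right, y down, z forward; pixel columns grow to the right and rows downward; lengths in m; the calibration is good to about 2 mm. A picture is of the moment at which its call begins. There is no depth.
- robot.close_job(): hands the job in; it is judged then, once.
The state is a dict: "t": time; "q": joint angles; "dq": joint speeds; "joint_torque": joint torques, N m; "tool_pos": TCP position; "orientation": TCP orientation; "force": force on the tool from outside, world axes, zero at the start; "wrist_torque": the same for the moment, N m; "opening": finger opening in m; "gripper_force": force on a finger pad.
Only numpy, scipy, OpenCV 4.12 (cv2) and the standard library are available. Lean on these libraries where they do the work, as an engineer would, in place of code of your own. Each camera call takes 0.05 s, during which the arm holds its last target. There are 200 camera calls.

TASK

Close the loaded grey resin shim carrier on the turntable with the black delrin cap, fully home, and let go of the cap. Then take the carrier by its body, lift it straight up about 10 cm clear of its nest, keep it level, and hold it still there with cap and shims in it: finish while holding it in the air, do not put it down. Leave the two spare discs and the thumb screw where they lie.

Things in the scene. Friction and masses are not known exactly. Their poses are not given: they have to be found in the camera images.
- carrier: Grey resin carrier: round open cup, 58 mm outside diameter, 50 mm high, straight outer wall, bore 46 mm, floor 5 mm thick; about 0.13 kg. Stands loose and upright in one nest of the turntable. Origin at the centre of its underside, z up along its axis. Two shim discs lie stacked in it.
- cap: Black delrin cap, 40 g, loose and upright on the counter, 33 mm high. From below: plug 43 mm diameter x 8 mm (2 mm chamfer at its foot), flange 52 mm x 5 mm, round knob 18 mm x 20 mm. Origin at the centre of the plug's underside, z up. Fully home, the flange rests on the carrier's rim, origin 42 mm above the carrier's; it sits by its weight only, so the knob lifts the cap alone.
- shim_low: Nickel-plated shim disc, 40 mm diameter x 6 mm, 58 g, lying on the carrier's floor. Origin at the centre of its underside.
- shim_high: Like shim_low, lying on top of it in the carrier.
- turntable: Round steel indexing plate, 190 mm diameter x 15 mm, locked, on a grey gearbox 150 mm square with a fixed hand crank on its far side; its top is 55 mm above the counter. Origin at the centre of the plate's underside (40 mm above the counter). Three nests 55 mm from its centre, each marked by three pins 6 mm diameter x 6 mm high, 34 mm from the nest's centre.
- nest (a point): Centre of the nest in which the carrier stands, on the turntable's top surface; z up.
- spare_a: Spare nickel-plated shim disc, 40 mm diameter x 6 mm, lying flat on the counter; bystander. Origin at the centre of its underside.
- spare_b: Another spare disc like spare_a, lying on the counter; bystander.
- thumb_screw: Brass thumb screw standing on its head on the counter: head 26 mm diameter x 10 mm, shank 8 mm diameter up to 30 mm high; bystander. Origin at the centre of its underside.
Not all that is in view belongs to the job. There is more than one size of the cap; the job needs the middle-sized. What is shaped like the shim_high but orange is not meant.

How it is judged:
By the outcome, as a careful person would: the job done as asked, in the order asked, and still so for the second after the job is handed in, while the arm keeps its last pose, push and grip.
It also fails if it takes over 54 s, if anything falls off the work surface, if the arm or the gripper's body presses on something with over 40 N, if the wrist force passes 120 N, or if a joint passes its speed limit or range.

## Working session

There is one attempt and no reset: what is moved stays moved. The work goes in short steps, Python scripts to look and compute and a tool call to move; the robot and the scene stay as the last step left them, time stands still between calls to the robot, and variables do not carry over. Pictures are saved under pics/ and viewed, at most 10 in all, crops included, and the job is handed in when it is done.

Besides the shell and the picture viewer there is one more tool, called after "Request:" as name(argument=value, ...), one argument or row to a line, values as JSON. apply_moves: Moves the arm, as the interface text tells. Its arguments: {"type":"object","properties":{"delta_pos":{"type":"array"},"twist":{"type":"array"},"gripper":{"type":"number"},"squeeze":{"type":"number"}},"required":["delta_pos","twist"]}

```bash
mkdir -p pics; ls
cat > h.py <<'E'
import numpy as np, cv2
from scipy.spatial.transform import Rotation as Ro
from plant import robot
def intr(c):
    h,w=c["frame"].shape[:2]; f=h/2/np.tan(np.radians(c["vertical_fov"])/2)
    return np.array([[f,0,c["cx"]],[0,f,c["cy"]],[0,0,1]]),np.array([c["k1"],0,0,0.])
def to_z(c,uv,z):
    K,d=intr(c); p=cv2.undistortPoints(np.float64([[uv]]),K,d)[0,0]
    R=np.array(c["R"]);t=np.array(c["t"]); o=-R.T@t; r=R.T@np.array([p[0],p[1],1])
    return o+r*(z-o[2])/r[2]
def proj(c,X):
    K,d=intr(c); R=np.array(c["R"],float)
    return cv2.projectPoints(np.float64(X).reshape(-1,1,3),cv2.Rodrigues(R)[0],np.float64(c["t"]),K,d)[0][:,0]
def snap(n,f):
    c=robot.read_camera(n); cv2.imwrite(f"pics/{f}.png",c["frame"][:,:,::-1]); np.save(f"pics/{f}.npy",c,allow_pickle=True); return c
def load(f): return np.load(f"pics/{f}.npy",allow_pickle=True).item()
E
python3 - <<'E'
from h import *
a=[snap(n,n+"0") for n in ("scene","top","wrist")]
for c in a: print(c["vertical_fov"],c["cx"],c["cy"],c["k1"],-np.array(c["R"]).T@c["t"])
s=robot.read_state();print(s["tool_pos"],s["orientation"],s["t"],robot.tips_ahead,s["force"])
E=[x["frame"][:,:,::-1] for x in a[:2]]
cv2.imwrite("pics/m.png",cv2.resize(np.vstack(E),None,fx=.78,fy=.78))
E
```

```text
pics
52.98662754581956 259.840086806773 196.44115701740034 -0.060302939577463105 [ 1.01632459 -0.37685202  0.64573449]
46.951810484445446 250.24247979673603 186.84185807824738 -0.011913523567572842 [ 0.45629468 -0.11558033  1.03813269]
66.40422954604063 254.84644749889907 191.47665811360758 -0.07685406266970546 [ 0.29114915 -0.53022582  0.38381102]
[ 0.21338786 -0.56033549  0.24281616] [-3.08836046e+00 -5.67966107e-01  2.15372870e-04] 0.15 0.025 [-0.07346085 -0.48623995 -0.1611633 ]
```

View pics/top0.png

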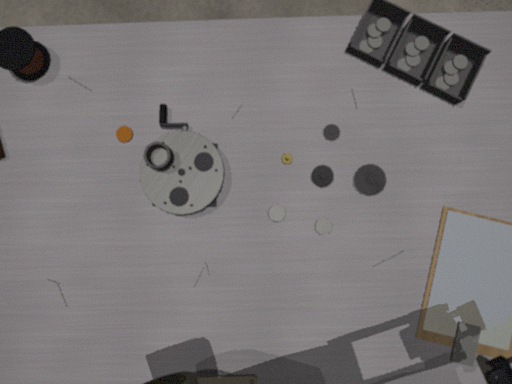

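View pics/scene0.png

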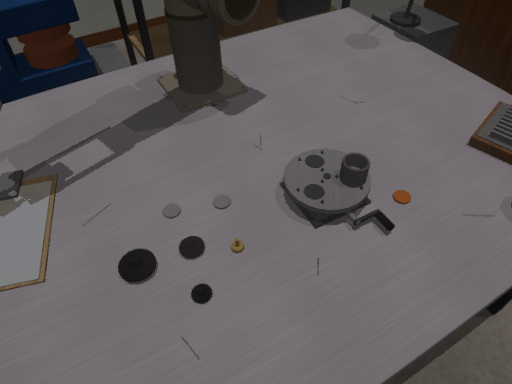

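Top view: the candidates for the cap are the black round ones at (331,132) small, (322,176) middle and (370,180) large. The carrier is at (159,155) on the turntable. The other two dark circles there are empty nests. The grey spares are at (277,213) and (323,226), the thumb screw at (287,159), and an orange disc at (124,134). I choose the middle black one and check it in a crop with measured sizes.

Run:
```python
from h import *
c=load("top0"); g=cv2.cvtColor(c["frame"],cv2.COLOR_RGB2GRAY)
for n,(u,v) in dict(small=(331,132),mid=(322,176),big=(370,180)).items():
    m=((g<85)*255).astype(np.uint8)
    k,lab,st,ce=cv2.connectedComponentsWithStats(m); i=lab[v,u]
    ct=cv2.findContours((lab==i).astype(np.uint8),0,1)[0][0]
    (x,y),r=cv2.minEnclosingCircle(ct)
    K,_=intr(c); print(n,i,ce[i],st[i],"dia",2*np.sqrt(st[i][4]/np.pi)/K[0,0]*1.025,to_z(c,ce[i],.013))
# expected projections, overlay for carrier
im=cv2.resize(c["frame"][115:215,110:240,::-1],None,fx=6,fy=6,interpolation=cv2.INTER_CUBIC)
im2=cv2.resize(c["frame"][115:215,265:395,::-1],None,fx=6,fy=6,interpolation=cv2.INTER_CUBIC)
s=load("scene0")["frame"]
a=cv2.resize(s[135:230,275:400,::-1],None,fx=3.2,fy=3.2,interpolation=cv2.INTER_CUBIC)
b=cv2.resize(s[215:310,110:235,::-1],None,fx=3.2,fy=3.2,interpolation=cv2.INTER_CUBIC)
t1=cv2.resize(im,(400,304));t2=cv2.resize(im2,(400,304))
cv2.imwrite("pics/crop1.png",np.vstack([np.hstack([t1,t2]),np.hstack([a,b])])[:600])
print(to_z(c,(159,155),.105))
```

```text
small 12 [331.03108808 132.13471503] [324 125  15  16 193] dia 0.03634616604739007 [ 0.66047742 -0.30167894  0.013     ]
mid 21 [321.79411765 175.86363636] [311 165  22  23 374] dia 0.05059594979043266 [ 0.55806982 -0.27571359  0.013     ]
big 22 [369.37032258 179.60387097] [354 164  32  32 775] dia 0.07283343672209237 [ 0.54605068 -0.38586666  0.013     ]
[0.60402481 0.08363807 0.105     ]
```

View pics/crop1.png

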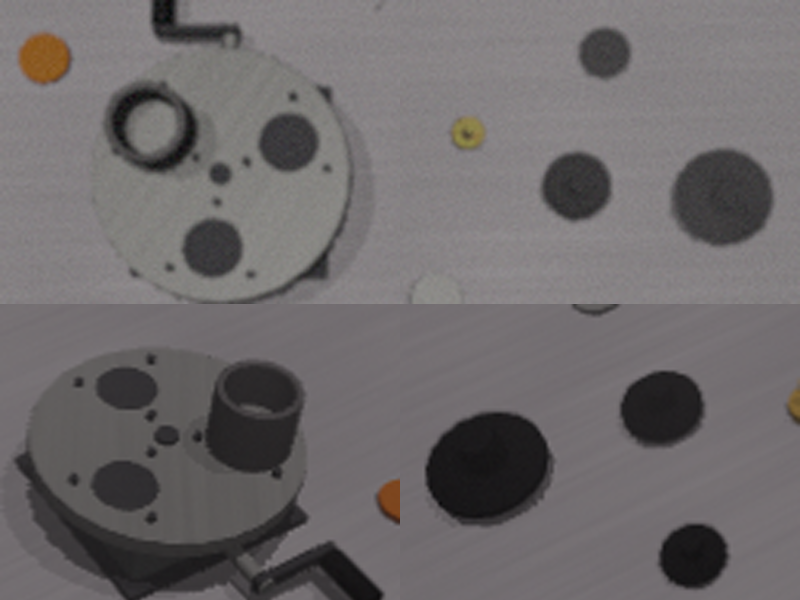

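The crop confirms the middle black disc: it measures about 51 mm against the 52 mm flange, with the others at 36 and 73 mm. It sits at about (0.558, −0.276). The carrier rim is at about (0.604, 0.084). Next I work out the move that puts the wrist camera over the cap.

```bash
cat >> h.py <<'E'
def go(target):
    s=robot.read_state(); R=Ro.from_rotvec(s["orientation"]).as_matrix()
    d=R.T@(np.array(target)-s["tool_pos"])*100; print("t",round(s["t"],2),"tool delta cm",d.round(2),"x-axis",R[:,0].round(4),"z",R[:,2].round(4)); return d
E
python3 - <<'E'
from h import *
w=load("wrist0"); s=robot.read_state(); R=Ro.from_rotvec(s["orientation"]).as_matrix()
o=-np.array(w["R"]).T@w["t"]; print("cam in tool",R.T@(o-s["tool_pos"]),"axis in tool",R.T@np.array(w["R"])[2])
p=to_z(w,(256,192),.013);print("centre sees",p)
# desired tcp so that centre sees cap
tz=.23; d=s["tool_pos"]-p; go([.558+d[0],-.276+d[1],s["tool_pos"][2]])
# crank handle triangulation top(163,106) vs scene(385,218)
a=load("top0");b=load("scene0")
for z in (.03,.06,.09): print(z,to_z(a,(164,106),z),to_z(b,(386,219),z))
E
```

```text
cam in tool [ 0.08340347 -0.0006771  -0.14098356] axis in tool [-0.29945431 -0.0014073   0.9541096 ]
centre sees [ 0.18190999 -0.5722901   0.013     ]
t 0.15 tool delta cm [ 4.569e+01 -1.431e+01  3.000e-02] x-axis [9.346e-01 3.558e-01 1.000e-04] z [-4.0e-04  1.4e-03 -1.0e+00]
0.03 [0.73062588 0.08660428 0.03      ] [0.7144102 0.0923915 0.03     ]
0.06 [0.72246233 0.08058767 0.06      ] [0.72912016 0.06952888 0.06      ]
0.09 [0.71429879 0.07457106 0.09      ] [0.74383013 0.04666625 0.09      ]
```

Request:
apply_moves(
  delta_pos=[
    [5.7,-1.8,0],
    [5.7,-1.8,0],
    [5.7,-1.8,0],
    [5.7,-1.8,0],
    [5.7,-1.8,0],
    [5.7,-1.8,0],
    [5.7,-1.8,0],
    [5.7,-1.8,0],
  ],
  twist=[0,0,0,0,0,0,0,0],
  gripper=5.0,
  squeeze=15,
)

```text
t: 1.15
tool_pos: [0.5896, -0.2624, 0.2433]
orientation: [-3.09, -0.568, 0.001]
force: [0.7, -0.2, -0.2]
opening: 0.05
gripper_force: 0.0
```

Request:
apply_moves(
  delta_pos=[
    [0,0,0],
    [0,0,2],
    [0,0,2],
    [0,0,0],
    [0,0,0],
  ],
  twist=[0,0,0,0,0],
)

```text
t: 1.78
tool_pos: [0.5878, -0.2646, 0.2034]
orientation: [-3.09, -0.566, 0.001]
force: [0.7, 0.5, -0.4]
opening: 0.0501
gripper_force: 0.0
```

Run:
```python
from h import *
c=snap("wrist","w1"); print(robot.read_state()["tool_pos"], proj(c,[[.558,-.276,.013],[.558,-.276,.033]]))
```

```text
[ 0.58827089 -0.26459101  0.20421796] [[255.90260015 200.37636691]
 [255.93664105 206.18774409]]
```

View pics/w1.png

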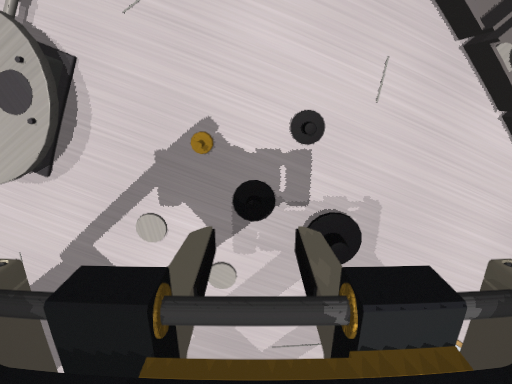

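The wrist view shows the middle cap at (254,201), the small one at (307,127), the large one at (333,236) and the screw at (202,143). I refine the cap position by matching its silhouette.

```bash
cat >> h.py <<'E'
def circ(x,y,z,r,n=90):
    a=np.linspace(0,2*np.pi,n,endpoint=False); return np.c_[x+r*np.cos(a),y+r*np.sin(a),np.full(n,z)]
def fit(c,m_uv,xy,parts):
    "xy so that hull centroid of circles (z,r) matches m_uv"
    xy=np.array(xy,float)
    for _ in range(6):
        h=cv2.convexHull(np.vstack([proj(c,circ(*xy,z,r)) for z,r in parts]).astype(np.float32)); M=cv2.moments(h)
        uv=np.array([M["m10"],M["m01"]])/M["m00"]; z=parts[0][0]
        q=proj(c,[[*xy,z]])[0]; xy=to_z(c,q+np.array(m_uv)-uv,z)[:2]
    return xy,M["m00"]
E
python3 - <<'E'
from h import *
c=load("w1"); g=cv2.cvtColor(c["frame"],cv2.COLOR_RGB2GRAY)
m=(g<60).astype(np.uint8); k,l,st,ce=cv2.connectedComponentsWithStats(m); i=l[201,250]; print(ce[i],st[i])
h=cv2.convexHull(cv2.findContours((l==i).astype(np.uint8),0,1)[0][0]);M=cv2.moments(h)
xy,A=fit(c,ce[i],[.558,-.276],[(.013,.026),(.008,.026)]); print(xy,A)
go([xy[0],xy[1],.12])
E
```

```text
[253.50911743 200.13420861] [ 233  180   42   41 1371]
[ 0.55610593 -0.27363903] 1439.9241083192173
t 1.82 tool delta cm [-3.33 -0.3   8.42] x-axis [9.349e-01 3.549e-01 5.000e-04] z [ 7.e-04 -3.e-04 -1.e+00]
```

Request:
apply_moves(
  delta_pos=[
    [-1.7,-0.2,4],
    [-1.6,-0.1,4],
    [0,0,4],
    [0,0,2.4],
    [0,0,1.5],
    [0,0,0.4],
    [0,0,0],
    [0,0,0],
  ],
  twist=[0,0,0,0,0,0,0,0],
)

```text
t: 2.82
tool_pos: [0.5575, -0.2734, 0.0421]
orientation: [3.088, 0.568, 0.003]
force: [-0.3, -0.5, -0.0]
opening: 0.0498
gripper_force: 0.0
```

Run:
```python
from h import *
go([.5561,-.2736,.04])
```

```text
t 2.83 tool delta cm [-0.14 -0.03  0.21] x-axis [0.9345 0.3559 0.0014] z [ 0.002  -0.0012 -1.    ]
```

Request:
apply_moves(
  delta_pos=[
    [-0.1,0,0.2],
    [0,0,0],
    [0,0,0],
    [0,0,0],
    [0,0,0],
    [0,0,0],
    [0,0,0],
  ],
  twist=[0,0,0,0,0,0,0],
  gripper=0.5,
  squeeze=4,
)

```text
t: 3.7
tool_pos: [0.5556, -0.2732, 0.0387]
orientation: [3.09, 0.568, 0.0]
force: [0.3, 0.3, 1.8]
opening: 0.0178
gripper_force: 4.0
```

Request:
apply_moves(
  delta_pos=[
    [0,0,0],
    [0,0,0],
    [0,0,0],
    [0,0,0],
  ],
  twist=[0,0,0,0],
  gripper=5.0,
)

```text
t: 4.2
tool_pos: [0.5556, -0.2732, 0.0386]
orientation: [-3.09, -0.568, 0.0]
force: [0.2, -0.6, 0.1]
opening: 0.0489
gripper_force: 0.0
```

Request:
apply_moves(
  delta_pos=[
    [0,0,0],
    [0,0,0],
    [0,0,0],
    [0,0,0],
    [0,0,0],
    [0,0,0],
    [0,0,0],
    [0,0,0],
  ],
  twist=[0.18,0.18,0.18,0.18,0.18,0.18,0.18,0.18],
)

```text
t: 5.2
tool_pos: [0.5556, -0.2732, 0.0386]
orientation: [-2.693, 1.618, -0.0]
force: [-0.3, 0.5, -0.1]
opening: 0.0498
gripper_force: 0.0
```

Run:
```python
from h import *
go([.5561,-.2736,.04]); print(robot.read_state()["q"])
```

```text
t 5.2 tool delta cm [ 0.06 -0.02 -0.14] x-axis [ 0.4694 -0.883   0.    ] z [ 0.  0. -1.]
[-5.39777221e-01  3.63298641e-01  1.60703562e+00  2.19690188e-05
  1.17123869e+00  2.11314028e+00]
```

Request:
apply_moves(
  delta_pos=[
    [0,0,-0.1],
    [0,0,0],
    [0,0,0],
    [0,0,0],
    [0,0,0],
    [0,0,0],
  ],
  twist=[0,0,0,0,0,0],
  gripper=0.5,
  squeeze=4,
)

```text
t: 5.95
tool_pos: [0.5556, -0.2732, 0.0396]
orientation: [-2.698, 1.61, 0.0]
force: [0.8, -0.0, 1.1]
opening: 0.0179
gripper_force: 4.0
```

Request:
apply_moves(
  delta_pos=[
    [0,0,0],
    [0,0,0],
    [0,0,-2],
    [0,0,-4],
    [0,0,-5],
    [0,0,-5],
    [0,0,-1],
    [0,0,0],
  ],
  twist=[0,0,0,0,0,0,0,0],
  squeeze=15,
)

```text
t: 6.95
tool_pos: [0.5561, -0.2735, 0.2114]
orientation: [-2.698, 1.61, -0.004]
force: [-0.3, -0.4, -1.8]
opening: 0.0176
gripper_force: 15.0
```

Request:
apply_moves(
  delta_pos=[
    [0,0,0],
    [0,0,0],
    [0,0,0],
    [0,0,0],
    [0,0,0],
    [0,0,0],
    [0,0,0],
    [0,0,0],
  ],
  twist=[-0.18,-0.18,-0.18,-0.18,-0.18,-0.18,-0.18,-0.18],
)

```text
t: 7.95
tool_pos: [0.5544, -0.2725, 0.2069]
orientation: [-3.085, -0.577, 0.005]
force: [-0.3, 0.5, -0.5]
opening: 0.0172
gripper_force: 15.0
```

Run:
```python
from h import *
c=snap("top","t2"); s=robot.read_state(); print(s["tool_pos"],s["opening"],s["gripper_force"],s["q"])
d=go([.604,.0836,.2])
c=load("top0"); g=cv2.cvtColor(c["frame"],cv2.COLOR_RGB2GRAY)
m=((g<90)*255).astype(np.uint8); k,l,st,ce=cv2.connectedComponentsWithStats(m)
for u,v in ((204,161),(179,196),(146,155)): print(st[l[v,u]],ce[l[v,u]])
print([to_z(c,ce[l[v,u]],.055) for u,v in ((204,161),(179,196))], to_z(c,(181.5,172),.055))
```

```text
[ 0.55440455 -0.27245165  0.20696417] 0.017654283160203187 15.00141441822052 [-5.39768476e-01  2.00437474e-01  1.47743982e+00  3.61047924e-05
  1.46804819e+00  6.52056808e-01]
t 8.0 tool delta cm [ 17.78 -31.24   0.76] x-axis [ 0.929   0.37   -0.0026] z [-0.0037  0.0023 -1.    ]
[194 152  19  19 279] [203.25806452 161.35483871]
[169 187  20  19 285] [178.57192982 196.11929825]
[144 142  31  30 476] [158.85294118 156.71848739]
[array([ 0.59451212, -0.00503754,  0.055     ]), array([0.51803106, 0.05169368, 0.055     ])] [0.57195858 0.04425065 0.055     ]
```

Request:
apply_moves(
  delta_pos=[
    [1.5,-3.9,-0.6],
    [1.5,-3.9,-0.6],
    [1.5,-3.9,-0.6],
    [1.5,-3.9,-0.6],
    [1.5,-3.9,-0.6],
    [1.5,-3.9,-0.6],
    [1.5,-3.9,-0.6],
    [1.4,-3.9,-0.3],
  ],
  twist=[0,0,0,0,0,0,0,0],
)

```text
t: 9.0
tool_pos: [0.5549, 0.0621, 0.2532]
orientation: [-3.09, -0.563, 0.004]
force: [0.6, 0.8, -1.1]
opening: 0.0177
gripper_force: 15.0
```

Request:
apply_moves(
  delta_pos=[
    [0,0,0],
    [0,0,0],
    [0,0,0],
    [0,0,0],
  ],
  twist=[0,0,0,0],
)

```text
t: 9.5
tool_pos: [0.5557, 0.0597, 0.2543]
orientation: [3.09, 0.565, -0.001]
force: [0.1, -0.1, -0.5]
opening: 0.0176
gripper_force: 15.0
```

Run:
```python
from h import *
c=snap("wrist","w3"); go([.604,.0836,.2]); print(robot.read_state()["tool_pos"], proj(c,[[.604,.0836,.105]]))
im=c["frame"][:,:,::-1].copy()
cv2.imwrite("pics/w3b.png",cv2.resize(im,(768,576),interpolation=cv2.INTER_CUBIC))
```

```text
t 9.55 tool delta cm [ 5.35 -0.51  5.44] x-axis [ 9.351e-01  3.543e-01 -3.000e-04] z [-3.e-04 -1.e-04 -1.e+00]
[0.55577545 0.05985909 0.25443592] [[250.51728821 131.54655911]]
```

View pics/w3b.png

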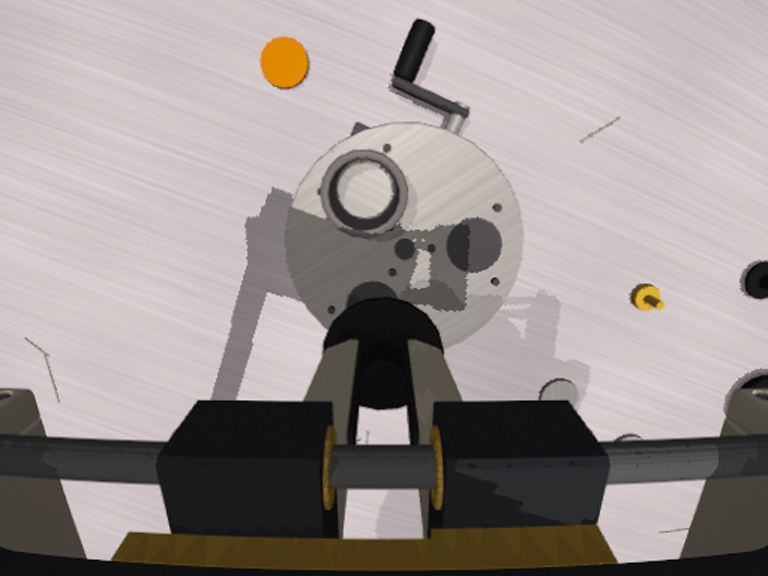

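```bash
cat >> h.py <<'E'
def edgefit(c,xy0,parts,span=.01,keep=None,step=.0005):
    "grid search for sum of mean gradient magnitude along projected circles/hull"
    g=cv2.GaussianBlur(cv2.cvtColor(c["frame"],cv2.COLOR_RGB2GRAY),(0,0),.8).astype(np.float32)
    gx,gy=cv2.Sobel(g,cv2.CV_32F,1,0)/8,cv2.Sobel(g,cv2.CV_32F,0,1)/8
    rng=np.arange(-span,span+1e-9,step); S=np.zeros((len(rng),)*2)
    for i,a in enumerate(rng):
        for j,b in enumerate(rng):
            for z,r,sg in parts:
                P=circ(xy0[0]+a,xy0[1]+b,z,r); P2=circ(xy0[0]+a,xy0[1]+b,z,r+.001)
                if keep is not None: P,P2=P[keep],P2[keep]
                u=proj(c,P).astype(np.float32); n=proj(c,P2)-u; n/=np.linalg.norm(n,axis=1)[:,None]
                sx=cv2.remap(gx,u[None],None,1)[0]; sy=cv2.remap(gy,u[None],None,1)[0]
                v=sx*n[:,0]+sy*n[:,1]; v=np.abs(v) if sg==0 else sg*v
                S[i,j]+=np.clip(v,-5,25).mean()
    i,j=np.unravel_index(S.argmax(),S.shape); return np.array([xy0[0]+rng[i],xy0[1]+rng[j]]),S.max()
E
python3 - <<'E'
from h import *
c=load("w3"); s=robot.read_state(); R=Ro.from_rotvec(s["orientation"]).as_matrix()
x0=to_z(c,(242.5,128),.105)[:2]; print("eyeball",x0)
for p in ([(.105,.023,1)],[(.105,.029,0)],[(.105,.023,1),(.105,.029,0)]): print(edgefit(c,x0,p))
tz=s["tool_pos"][2]; a=np.linspace(0,360,90,endpoint=False); yaw=np.degrees(np.arctan2(R[1,0],R[0,0]))
keep=np.abs((a-yaw+180)%360-180)<55
for z in (.008,.013):
    q,sc=edgefit(c,s["tool_pos"][:2],[(tz-.0396+z,.026,1)],keep=keep); print("cap",z,q,sc,"tool-rel mm",R.T@(np.r_[q,0]-np.r_[s["tool_pos"][:2],0])*1e3)
t=load("top0"); print("top",edgefit(t,x0,[(.105,.023,1),(.105,.029,0)]))
t=load("scene0"); print("scene",edgefit(t,x0,[(.105,.023,1),(.105,.029,0)]))
E
```

```text
eyeball [0.60445253 0.09211331]
(array([0.60345253, 0.09211331]), np.float64(20.329435765343565))
(array([0.60295253, 0.09211331]), np.float64(17.95899600599459))
(array([0.60345253, 0.09211331]), np.float64(38.06849664120955))
cap 0.008 [0.55477545 0.06035909] 18.785307216546403 tool-rel mm [-7.58013604e-01 -8.21836536e-01  2.87582700e-04]
cap 0.013 [0.55627545 0.06085909] 18.84819100512146 tool-rel mm [ 8.21836502e-01 -7.58013658e-01 -2.43426477e-04]
top (array([0.60545253, 0.08911331]), np.float64(21.89454703276946))
scene (array([0.60195253, 0.09061331]), np.float64(19.452667262481597))
```

Run:
```python
from h import *
go([.6036,.0912,.16])
```

```text
t 9.55 tool delta cm [ 5.59 -1.24  9.44] x-axis [ 9.351e-01  3.543e-01 -3.000e-04] z [-3.e-04 -1.e-04 -1.e+00]
```

Request:
apply_moves(
  delta_pos=[
    [2.8,-0.6,0],
    [2.8,-0.6,0],
    [0,0,3],
    [0,0,3],
    [0,0,2.4],
    [0,0,1],
    [0,0,0],
    [0,0,0],
  ],
  twist=[0,0,0,0,0,0,0,0],
)

```text
t: 10.55
tool_pos: [0.6047, 0.0918, 0.1621]
orientation: [3.09, 0.568, 0.003]
force: [0.3, 0.4, 0.1]
opening: 0.0172
gripper_force: 15.0
```

Run:
```python
from h import *
c=snap("wrist","w4"); sc=snap("scene","s4"); s=robot.read_state(); R=Ro.from_rotvec(s["orientation"]).as_matrix()
go([.6036,.0912,.1385]); p=s["tool_pos"]; print(p)
a=np.linspace(0,360,90,endpoint=False); yaw=np.degrees(np.arctan2(R[1,0],R[0,0])); d=np.abs((a-yaw+180)%360-180)
for nm,cc,k in (("wrist",c,d<55),("scene",sc,np.abs((a+45+180)%360-180)<80)):
    r,s1=edgefit(cc,[.6036,.0912],[(.105,.029,0)],keep=k,span=.006)
    q,s2=edgefit(cc,p[:2],[(p[2]-.0396+.008,.026,1)],keep=k,span=.006)
    print(nm,"rim",r,s1,"cap",q,s2,"cap-rim tool mm",R[:2,:2].T@(q-r)*1e3)
A=cv2.resize(c["frame"][60:300,130:380,::-1],(400,384),interpolation=cv2.INTER_CUBIC)
B=cv2.resize(sc["frame"][90:218,290:423,::-1],(400,384),interpolation=cv2.INTER_CUBIC)
cv2.imwrite("pics/c4.png",np.hstack([A,B]))
```

```text
t 10.65 tool delta cm [-0.13  0.02  2.37] x-axis [0.9346 0.3557 0.0022] z [ 2.3e-03  2.0e-04 -1.0e+00]
[0.60470508 0.09189943 0.16216242]
wrist rim [0.6026 0.0917] 10.598219743455923 cap [0.60370508 0.09239943] 20.92187262120333 cap-rim tool mm [ 1.28160395 -0.2605632 ]
scene rim [0.5976 0.0972] 4.295705503688631 cap [0.60320508 0.09089943] 10.0025869349428 cap-rim tool mm [2.99706592 7.8823544 ]
```

View pics/c4.png

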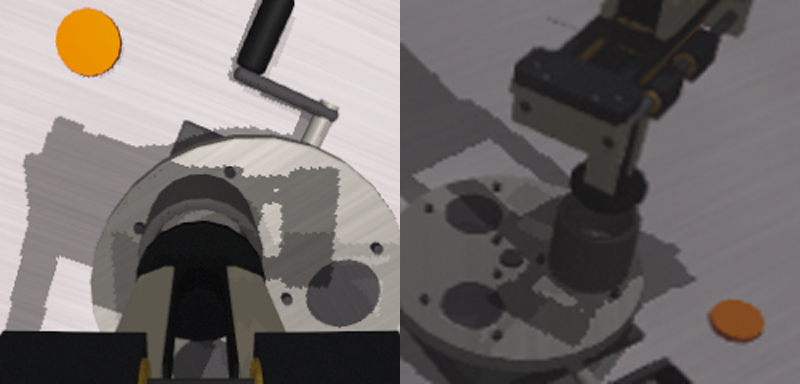

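Both views show the cap above the carrier mouth, about 1.2 mm too far along +x. I correct that and lower gently.

Request:
apply_moves(
  delta_pos=[
    [-0.1,0,0.5],
    [0,0,0.5],
    [0,0,0.4],
    [0,0,0],
    [0,0,0],
    [0,0,0],
  ],
  twist=[0,0,0,0,0,0],
)

```text
t: 11.4
tool_pos: [0.603, 0.0916, 0.1468]
orientation: [3.09, 0.568, 0.001]
force: [0.5, -0.2, -0.9]
opening: 0.0174
gripper_force: 15.0
```

Run:
```python
from h import *
go([.6036,.0912,.1386]); print(robot.read_state()["force"])
```

```text
t 11.4 tool delta cm [0.04 0.05 0.82] x-axis [9.345e-01 3.559e-01 3.000e-04] z [ 3.e-04  0.e+00 -1.e+00]
[ 0.51367576 -0.15577486 -0.91536286]
```

Request:
apply_moves(
  delta_pos=[
    [0,0,0.2],
    [0,0,0.2],
    [0,0,0],
    [0,0,0],
  ],
  twist=[0,0,0,0],
)

```text
t: 11.9
tool_pos: [0.6029, 0.0915, 0.1426]
orientation: [-3.09, -0.568, 0.0]
force: [1.1, 0.4, -0.7]
opening: 0.0175
gripper_force: 15.0
```

Request:
apply_moves(
  delta_pos=[
    [0,0,0.2],
    [0,0,0.1],
    [0,0,0],
    [0,0,0],
  ],
  twist=[0,0,0,0],
)

```text
t: 12.4
tool_pos: [0.6029, 0.0915, 0.1396]
orientation: [3.09, 0.568, -0.0]
force: [0.4, 0.1, -0.5]
opening: 0.0175
gripper_force: 15.0
```

Request:
apply_moves(
  delta_pos=[
    [0,0,0.1],
    [0,0,0.1],
    [0,0,0.1],
    [0,0,0],
    [0,0,0],
  ],
  twist=[0,0,0,0,0],
)

```text
t: 13.02
tool_pos: [0.603, 0.0915, 0.1367]
orientation: [3.09, 0.568, 0.0]
force: [0.3, 0.2, 0.1]
opening: 0.0176
gripper_force: 15.0
```

Request:
apply_moves(
  delta_pos=[
    [0,0,0.05],
    [0,0,0.05],
    [0,0,0],
    [0,0,0],
  ],
  twist=[0,0,0,0],
)

```text
t: 13.52
tool_pos: [0.6031, 0.0915, 0.1366]
orientation: [3.09, 0.568, 0.001]
force: [-3.4, -0.1, 7.1]
opening: 0.0177
gripper_force: 15.0
```

Request:
apply_moves(
  delta_pos=[
    [0,0,-0.1],
    [0,0,0],
    [0,0,0],
    [0,0,0],
    [0,0,0],
  ],
  twist=[0,0,0,0,0],
  gripper=4.0,
)

```text
t: 14.15
tool_pos: [0.6029, 0.0915, 0.1365]
orientation: [-3.09, -0.568, 0.0]
force: [-0.1, -0.2, -0.2]
opening: 0.0399
gripper_force: 0.0
```

Request:
apply_moves(
  delta_pos=[
    [0,0,-1],
    [0,0,-3],
    [-1.5,0,-4],
    [-1.5,0,-2],
    [0,0,0],
    [0,0,0],
  ],
  twist=[0,0,0,0,0,0],
  gripper=9.3,
)

```text
t: 14.9
tool_pos: [0.5749, 0.0809, 0.2359]
orientation: [-3.09, -0.568, 0.001]
force: [0.2, -0.1, -0.6]
opening: 0.0918
gripper_force: 0.0
```

Run:
```python
from h import *
c=snap("wrist","w5"); sc=snap("scene","s5"); s=robot.read_state(); p=s["tool_pos"]; print(p)
x=[.6031,.0915]
r,s1=edgefit(c,x,[(.110,.026,1)],span=.006); r2,s2=edgefit(c,x,[(.105,.029,0)],span=.006); r3=edgefit(c,x,[(.130,.009,0)],span=.006)
print(r,s1,r2,s2,r3); print(proj(c,[[*x,.11]]),proj(sc,[[*x,.11]]))
go([.6031,.0915,.092])
u=proj(c,[[*x,.11]])[0].astype(int);v=proj(sc,[[*x,.09]])[0].astype(int)
A=cv2.resize(c["frame"][max(0,u[1]-60):u[1]+60,u[0]-60:u[0]+60,::-1],(400,400),interpolation=cv2.INTER_CUBIC)
B=cv2.resize(sc["frame"][v[1]-40:v[1]+40,v[0]-40:v[0]+40,::-1],(400,400),interpolation=cv2.INTER_CUBIC)
cv2.imwrite("pics/c5.png",np.hstack([A,B]))
```

```text
[0.57447791 0.08095289 0.23501933]
[0.6026 0.0925] 21.468140654008806 [0.6046 0.093 ] 19.368894598682658 (array([0.6051, 0.0935]), np.float64(4.672818870502921))
[[256.11347868 159.81817268]] [[357.1921443  159.01884195]]
t 15.0 tool delta cm [ 3.08  0.04 14.3 ] x-axis [ 0.9345  0.3559 -0.0022] z [-0.0023 -0.     -1.    ]
```

View pics/c5.png

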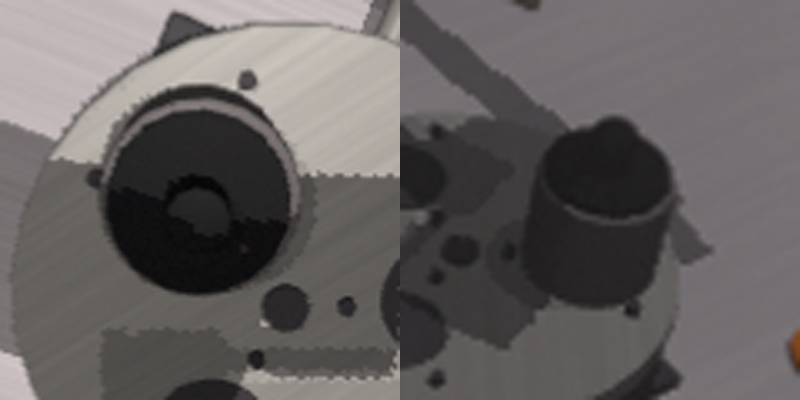

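The crop shows the cap home and level, with the flange flat on the rim all round and the knob free. Next I straddle the carrier's body.

Request:
apply_moves(
  delta_pos=[
    [1.6,0,0],
    [1.5,0,1],
    [0,0,3],
    [0,0,3],
    [0,0,3],
    [0,0,2],
    [0,0,1],
    [0,0,0],
  ],
  twist=[0,0,0,0,0,0,0,0],
)

```text
t: 16.0
tool_pos: [0.6036, 0.0919, 0.1061]
orientation: [-3.09, -0.568, 0.002]
force: [-0.6, 1.0, -0.0]
opening: 0.0931
gripper_force: 0.0
```

Run:
```python
from h import *
go([.6035,.092,.0915]); print(robot.read_state()["force"])
```

```text
t 16.0 tool delta cm [-0.   -0.01  1.46] x-axis [ 0.9346  0.3558 -0.001 ] z [-1.1e-03 -1.0e-04 -1.0e+00]
[-0.59891274  0.98740524 -0.04709668]
```

Request:
apply_moves(
  delta_pos=[
    [0,0,0.7],
    [0,0,0.6],
    [0,0,0.1],
    [0,0,0],
  ],
  twist=[0,0,0,0],
)

```text
t: 16.5
tool_pos: [0.6039, 0.0919, 0.0927]
orientation: [3.09, 0.568, 0.0]
force: [-0.5, 0.2, -0.7]
opening: 0.0929
gripper_force: 0.0
```

Request:
apply_moves(
  delta_pos=[
    [0,0,0],
    [0,0,0],
    [0,0,0],
    [0,0,0],
  ],
  twist=[0,0,0,0],
  gripper=6.2,
  squeeze=5,
)

```text
t: 17.0
tool_pos: [0.6039, 0.0919, 0.0927]
orientation: [-3.09, -0.568, -0.0]
force: [-0.6, 0.7, -0.3]
opening: 0.0626
gripper_force: 0.0
```

Request:
apply_moves(
  delta_pos=[
    [0,0,0],
    [0,0,0],
    [0,0,0],
    [0,0,0],
  ],
  twist=[0,0,0,0],
  gripper=5.0,
)

```text
t: 17.5
tool_pos: [0.6039, 0.0918, 0.0926]
orientation: [-3.09, -0.568, -0.0]
force: [0.3, -0.4, 0.4]
opening: 0.0578
gripper_force: 5.0
```

Request:
apply_moves(
  delta_pos=[
    [0,0,0],
    [0,0,0],
    [0,0,0],
  ],
  twist=[0,0,0],
  squeeze=25,
)

```text
t: 17.88
tool_pos: [0.6039, 0.0918, 0.0927]
orientation: [3.09, 0.568, 0.0]
force: [1.1, -0.8, -0.8]
opening: 0.0577
gripper_force: 25.0
```

Request:
apply_moves(
  delta_pos=[
    [0,0,-0.2],
    [0,0,-0.5],
    [0,0,-0.8],
    [0,0,-1.0],
    [0,0,-1.0],
    [0,0,-1.0],
    [0,0,-1.0],
    [0,0,-1.0],
  ],
  twist=[0,0,0,0,0,0,0,0],
)

```text
t: 18.88
tool_pos: [0.6039, 0.0919, 0.1584]
orientation: [3.09, 0.568, 0.0]
force: [-0.4, 0.1, -2.6]
opening: 0.0577
gripper_force: 25.0
```

Request:
apply_moves(
  delta_pos=[
    [0,0,-1.0],
    [0,0,-1.0],
    [0,0,-0.8],
    [0,0,-0.5],
    [0,0,-0.2],
    [0,0,0],
    [0,0,0],
    [0,0,0],
  ],
  twist=[0,0,0,0,0,0,0,0],
)

```text
t: 19.88
tool_pos: [0.6037, 0.0919, 0.1923]
orientation: [-3.09, -0.568, 0.001]
force: [0.6, 1.0, -3.6]
opening: 0.0577
gripper_force: 25.0
```

Run:
```python
from h import *
c=snap("wrist","w6"); sc=snap("scene","s6"); s=robot.read_state(); p=s["tool_pos"]; print(s["t"],p,s["orientation"],s["force"],s["opening"],s["gripper_force"])
v=proj(sc,[[*p[:2],.18]])[0].astype(int)
A=cv2.resize(c["frame"][:,:,::-1],(400,300),interpolation=cv2.INTER_AREA)
B=cv2.resize(sc["frame"][max(0,v[1]-60):v[1]+60,v[0]-80:v[0]+80,::-1],(400,300),interpolation=cv2.INTER_CUBIC)
cv2.imwrite("pics/c6.png",np.hstack([A,B]))
```

```text
19.975 [0.60373538 0.0918718  0.19240584] [-3.08971588e+00 -5.68241688e-01  5.69398058e-04] [ 0.60344781  0.45585539 -2.645801  ] 0.057455651546357525 24.99959663953632
```

View pics/c6.png

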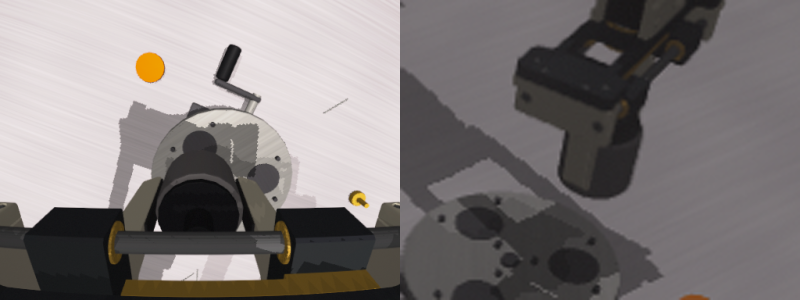

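The views show the carrier held level, about 10 cm above its empty nest, with the cap on. The force is about 2.8 N, which matches the loaded carrier's weight. I hand it in.

```bash
python3 -c "
from plant import robot
print(robot.close_job())"
```

```text
the job is handed in; nothing more can be done
None
```

The job is handed in: the middle-sized black cap is fully home on the carrier, which the gripper holds level and still by its body about 10 cm above its nest with the shims inside (judged by weight), finished at about 20 s of the 54 s allowed.

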